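# Set and lock the leg of a recipe stand

## Robot

A 6-joint arm with a two-finger parallel gripper is mounted at the origin on a cart in front of the work surface, level with it; the furniture and walls round the work are solid. World frame = base frame: x ahead of the robot, y to its left, z up, the work surface at z = 0. Lengths are in mm, angles in rad, forces in N, time in s.
With the tool pointing down it reaches from about 350 to 875 mm from the base axis. Payload 4.2 kg.
Tool frame: the origin (TCP) lies between the finger pads; the fingertips stand 25 mm ahead of it and the grasp point (between the pads) lies 6 mm ahead of it; z points along the fingers, y is the line along which they close (so a half turn about z gives the same grasp; the last joint's range is limited). The gripper opens to 85 mm and grips with 20 to 120 N. Pads are 22 mm wide; open, the fingers measure 114 mm over their backs; the gripper's body (76 mm by 85 mm) begins 54 mm behind the grasp point. The pads swing forward as they close: fully open they stand 13 mm farther back than shut.
Start: joints at [1.43, 0.385, 0.008, 0, -1.194, -0.259], TCP at [243.238, 575.704, 256.312] pointing down, gripper open.
Joint ranges: [-3.14, 3.14], [-1.21, 2.06], [-1.07, 1.41], [-3.16, 2.05], [-2.99, -0.16], [-3.1, 3.1]. Speed limits (rad/s): [2.79, 2.79, 3.14, 3.14, 3.14, 3.14].

## Interface

Orientations are given as a unit quaternion [x, y, z, w].
In Python, from bench import read_state, get_image, job_done gives the robot as it stands.
- The arm moves only by the tool play_rows, never from a script. Its argument "series" is a list of rows, each a list of 6 numbers: the shift along the world's x, y, z in mm, then the turn, a rotation vector about the world's x, y, z in units of 6 degrees (1.0 is 6 degrees). A call has 1 to 20 rows; each row shifts and turns the commanded pose from where the row before left it; what a row does not reach is not made up. A row lasts 1/12 s, in which the tool goes at most 41.7 mm and 7.16 degrees, less where a joint would pass 70% of its speed; a pose out of reach is approached as far as the arm can. A call is refused whole if a number of a shift passes 41.7 or a number of a turn 1, either way. A call with a gripper value outside its range is refused whole. "gripper" is the opening, from 0 (shut) to 1 (fully open), set as the call begins (left out, the last holds). The fingers move at their own pace and stop on an object; the grip force is fixed at half the most. Time passes only in rows, so rows that do not move let the fingers close. It gives the time, the measured TCP pose, the force, the opening and the grip force at its end, in the units of the state.
- read_state(): the state, without advancing time (a new reading comes with each control period).
- get_image(name): name is "side" or "top" or "wrist"; returns a dict with "image" (420x560x3 uint8, red, green, blue), "fx", "fy", "cx", "cy" (pixels), "dist_coeffs" ([k1, k2, p1, p2, k3] as OpenCV has them; the pictures are not rectified), "eye" and "rotation" of the camera in the world. Camera axes: x right, y down, z forward; pixel columns grow to the right and rows downward; lengths in mm; the calibration is good to about 2 mm. A picture is of the moment at which its call begins. There is no depth.
- job_done(): hands the job in; it is judged then, once.
The state is a dict: "clock": time; "joints": joint angles; "joint_vel": joint speeds; "joint_efforts": joint torques, N m; "position": TCP position; "ee_rot": TCP orientation; "contact_force": force on the tool from outside, world axes, zero at the start; "wrist_torque": the same for the moment, N m; "gripper_width": finger opening in mm; "grasp_force": force on a finger pad.
Only numpy, scipy, OpenCV 4.12 (cv2) and the standard library are available. Lean on these libraries where they do the work, as an engineer would, in place of code of your own. Each camera call takes 0.05 s, during which the arm holds its last target. There are 200 camera calls.

## Task

The salt shaker stands in the way of the recipe stand's sliding leg: stand it upright on the chopping board. Then, with the orange lever still open, draw the leg out against its return spring until its orange pointer is on the red mark clip, and while holding it there slide the lever shut. Finish still holding the leg by its head, on the mark with the lever shut: do not let go, and leave the other things on the worktop alone.

Things in the scene. Friction and masses are not known exactly. Their poses are not given: they have to be found in the camera images.
- stand: Folded recipe stand in a wooden cradle, fixed to the worktop. Origin on the worktop under the mouth of the black collar from which the leg slides; x = the way the leg slides out, z up. The leg's axis is level, 35 mm up, at y = 0. From x = -240 to 0 mm lie tubes and hub, 60 mm high, 120 mm wide. A flat scale 6 mm high runs along y = -80 mm, x from -15 to 195 mm.
- leg: Sliding leg: 14 mm steel tube, head at its end. Origin on the tube's axis 35 mm up, midway between grey cheek and shut lever; axes as the stand's. Starts fully in (origin 45 mm before the collar's mouth), slides out 115 mm along +x. A spring pulls it in, 1.2 N fully in, 3 to 5 N at the mark: it slides back if let go, even with the lever shut (the cam bites only when the stand is loaded).
- leg_grip (a point): Point on the leg's head midway between the outer faces of the fixed grey cheek (y = -14 mm from here) and of the orange lever when shut (y = +14 mm; open: +26 mm), 41 mm above the worktop. Axes as the leg's. Cheek and lever reach from x = -25 to +16 mm and from 23 to 64 mm above the worktop, beside the tube; fingers from above fit outside both and can squeeze them together.
- foot_bar (a point): Middle of the inner face (towards the collar) of the black bar across the leg's end, 16 mm beyond leg_grip in x, 35 mm above the worktop. The bar is 110 mm wide in y (55 mm either side), from 13 to 63 mm above the worktop, 16 mm thick with its rubber sole. Fingers standing on its inner side, outside cheek and lever, can push it outwards to draw the leg. Axes as the leg's.
- lever (a joint): Slide of the orange cam lever on the leg's head, along the leg's -y (towards the cheek): 0 m fully open, 0.012 m fully shut. Stays where it is left; about 2.5 N moves it. Starts open.
- pointer (a point): Tip of the orange pointer (3 mm wide) at the -y end of the leg's foot bar, 22 mm beyond leg_grip in x. Axes as the leg's.
- mark_line (a point): Middle of the top of the red mark clip, 10 mm wide along x, 26 mm across, on the scale. Axes as the stand's: the leg is on the mark when pointer and mark_line have the same x in this frame. It stays where it is set.
- board: Wooden chopping board, fixed on the worktop, 240 mm (its x) by 340 mm (its y) by 22 mm thick. Origin at the centre of its underside. A lemon lies on it about 120 mm from the middle, towards its own -y end (the end away from the robot); the middle is free.
- shaker: Glass salt shaker with a grey cap, 44 mm in diameter, 90 mm high, about 0.1 kg. Origin at the centre of its underside, z up. It stands on the worktop in the leg's way, 10 to 40 mm beyond the foot bar.
- lemon: Lemon on the chopping board, 83 x 58 x 58 mm; leave alone.
- mug: Spotted white mug behind the stand, 82 mm wide, 91 mm high; leave alone.
- tomato: Tomato, about 60 mm, behind the leg's way; leave alone.
- onion: Red onion, about 82 mm, behind the stand; leave alone.

How it is judged:
By the outcome, as a careful person would: the job done as asked, in the order asked, and still so for the second after the job is handed in, while the arm keeps its last pose, push and grip.
It also fails if it takes over 54 s, if anything falls off the work surface, if the arm or the gripper's body presses on something with over 40 N, if the wrist force passes 120 N, or if a joint passes its speed limit or range.

## Working session

There is one attempt and no reset: what is moved stays moved. The work goes in short steps, Python scripts to look and compute and a tool call to move; the robot and the scene stay as the last step left them, time stands still between calls to the robot, and variables do not carry over. Pictures are saved under pics/ and viewed, at most 10 in all, crops included, and the job is handed in when it is done.

Besides the shell and the picture viewer there is one more tool, called after ">>>" as name(argument=value, ...), one argument or row to a line, values as JSON. play_rows: Moves the arm, as the interface text tells. Its arguments: {"type":"object","properties":{"series":{"type":"array","items":{"type":"array","items":{"type":"number"}}},"gripper":{"type":"number"}},"required":["series"]}

```bash
mkdir -p pics; cat > h.py <<'E'
import numpy as np,cv2
from bench import read_state,get_image,job_done
def cam(n,save=None):
    c=get_image(n)
    if save: cv2.imwrite('pics/'+save,c['image'][:,:,::-1])
    c['K']=np.array([[c['fx'],0,c['cx']],[0,c['fy'],c['cy']],[0,0,1.]]);c['R']=np.array(c['rotation']).reshape(3,3);c['e']=np.array(c['eye']);c['d']=np.array(c['dist_coeffs'],float)
    return c
def ray(c,u,v):
    p=cv2.undistortPoints(np.array([[[u,v]]],float),c['K'],c['d'])[0,0]
    return c['R']@np.array([p[0],p[1],1])
def onz(c,u,v,z):
    r=ray(c,u,v);return c['e']+r*(z-c['e'][2])/r[2]
def proj(c,P):
    q=c['R'].T@(np.array(P,float)-c['e']);return cv2.projectPoints(q.reshape(1,3),np.zeros(3),np.zeros(3),c['K'],c['d'])[0].ravel()
def tri(c1,p1,c2,p2):
    A=np.zeros((3,3));b=np.zeros(3)
    for c,p in((c1,p1),(c2,p2)):
        r=ray(c,*p);r/=np.linalg.norm(r);M=np.eye(3)-np.outer(r,r);A+=M;b+=M@c['e']
    return np.linalg.solve(A,b)
E
python3 - <<'E'
from h import *
a=cam('top','top0.png');b=cam('side','side0.png')
for c in(a,b):print(c['e'],c['R'].round(3).tolist(),c['fx'],c['d'])
print(read_state())
E
```

```text
Traceback (most recent call last):
  File "h.py", line 6, in cam
    c['K']=np.array([[c['fx'],0,c['cx']],[0,c['fy'],c['cy']],[0,0,1.]]);c['R']=np.array(c['rotation']).reshape(3,3);c['e']=np.array(c['eye']);c['d']=np.array(c['dist_coeffs'],float)
                                                                               ~~~~~~~~~~~~~~~~~~~~~~~~~~~~~~~^^^^^
ValueError: cannot reshape array of size 4 into shape (3,3)
```

View pics/top0.png

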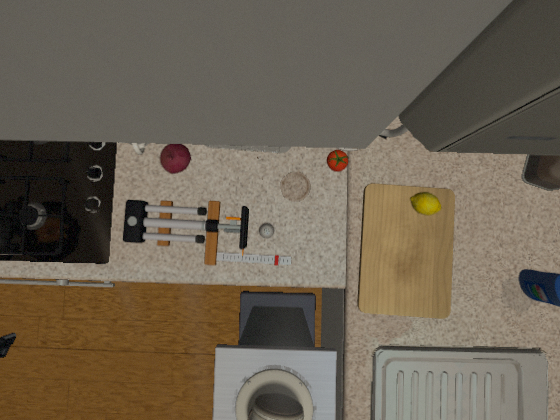

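```bash
sed -i "s/np.array(c\['rotation'\]).reshape(3,3)/Rotation.from_quat(c['rotation']).as_matrix()/; s/^import numpy as np,cv2/import numpy as np,cv2\nfrom scipy.spatial.transform import Rotation/" h.py
python3 - <<'E'
from h import *
a=cam('top');b=cam('side','side0.png')
for c in(a,b):print(c['e'],c['R'].round(3).tolist(),c['fx'],c['d'])
print(read_state())
for n,u,v,z in [('shaker',267,230,90),('mark',276.5,260,6),('bar',245,227,63),('barL',245,207,63),('barR',245,247,63),('boardc',407,251,22),('lemon',425,204,50),('hub',133,221,60),('tom',338,160,30),('onion',175,158,40),('mug?',295,186,0),('box',277,300,0)]:print(n,onz(a,u,v,z).round(0))
E
```

```text
[ 450.48149008   -3.61176987 1020.01947293] [[0.028, -0.997, 0.077], [-1.0, -0.028, 0.007], [-0.005, -0.077, -0.997]] 381.064287196402 [-0.0253459  0.         0.         0.         0.       ]
[ 329.22934019 -668.64454918 1068.67634574] [[0.954, -0.239, 0.182], [-0.3, -0.791, 0.533], [0.016, -0.563, -0.826]] 494.6599817921415 [-0.08948686  0.          0.          0.          0.        ]
{'clock': 0.15, 'joints': array([ 1.42961307e+00,  3.85382222e-01,  6.94884907e-03, -3.41690115e-04,
       -1.19400887e+00, -2.58625198e-01]), 'joint_vel': array([ 0.00199505, -0.00087907,  0.00310248,  0.00110807,  0.00025013,
       -0.00133638]), 'joint_efforts': array([-4.24402435e-05, -3.92677367e+01,  1.88580823e+01,  4.18857604e+00,
       -3.41255021e-03,  3.72255442e-06]), 'position': array([243.09336349, 575.3577052 , 255.4765537 ]), 'ee_rot': array([ 9.80072746e-01, -1.98637130e-01, -1.10237991e-04,  8.30857884e-04]), 'contact_force': array([-0.18873251,  0.15292073, -0.35100184]), 'wrist_torque': array([ 0.03262429,  0.03846597, -0.01797393]), 'grasp_force': 0.0, 'gripper_width': 85.42956193080089}
shaker [459.  27.  90.]
mark [381.   2.   6.]
bar [465.  83.  63.]
barL [515.  85.  63.]
barR [415.  81.  63.]
boardc [ 415. -337.   22.]
lemon [ 537. -374.   50.]
hub [472. 368.  60.]
tom [ 648. -152.   30.]
onion [640. 275.  40.]
mug? [580. -42.   0.]
box [276.  -2.   0.]
```

View pics/side0.png

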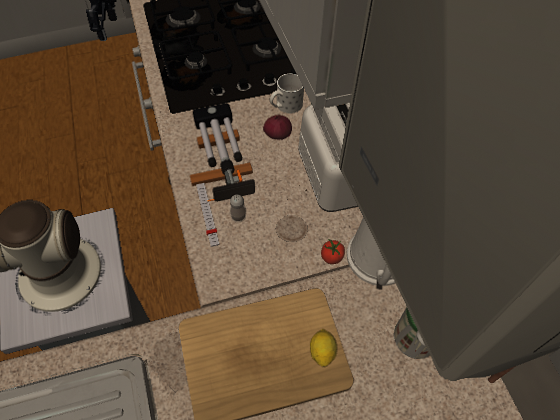

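The top view shows the stand with its foot bar at (245,227), shaker at (267,230), red clip at (276,260), board centre near (407,251) and lemon at (425,204). The leg slides along world -y. The side view agrees. I'll go above the shaker for a close look.

>>> play_rows(
  series=[
    [13.5,-34,0,0,0,-0.7],
    [13.5,-34,0,0,0,-0.7],
    [13.5,-34,0,0,0,-0.7],
    [13.5,-34,0,0,0,-0.7],
    [13.5,-34,0,0,0,-0.7],
    [13.5,-34,0,0,0,-0.7],
    [13.5,-34,0,0,0,-0.7],
    [13.5,-34,0,0,0,-0.7],
    [13.5,-34,0,0,0,-0.7],
    [13.5,-34,0,0,0,-0.7],
    [13.5,-34,0,0,0,-0.7],
    [13.5,-34,0,0,0,-0.7],
    [13.5,-34,0,0,0,-0.7],
    [13.5,-34,0,0,0,-0.7],
    [13.5,-34,0,0,0,-0.7],
    [13.5,-34,0,0,0,-0.7],
    [0,0,0,0,0,0],
    [0,0,0,0,0,0],
    [0,0,0,0,0,0],
  ],
  gripper=1,
)

```text
clock: 1.73
position: [459.0, 31.5, 256.1]
ee_rot: [-0.706, 0.708, 0.0, -0.0]
contact_force: [0.0, 0.3, -0.5]
gripper_width: 85.6
grasp_force: 0.0
```

```bash
python3 - <<'E'
from h import *
w=cam('wrist','w1.png');s=read_state()
print(w['e'],w['R'].round(2).tolist(),w['fx'],s['position'],Rotation.from_quat(s['ee_rot']).as_matrix().round(3).tolist(),s['clock'])
E
```

```text
[459.06807389 -51.06397013 373.89660387] [[-1.0, 0.0, 0.0], [0.0, 0.95, 0.32], [-0.0, 0.32, -0.95]] 336.4359114182828 [458.94095479  32.09610477 256.1776063 ] [[-0.001, -1.0, -0.0], [-1.0, 0.001, 0.0], [-0.0, 0.0, -1.0]] 1.7833
```

View pics/w1.png

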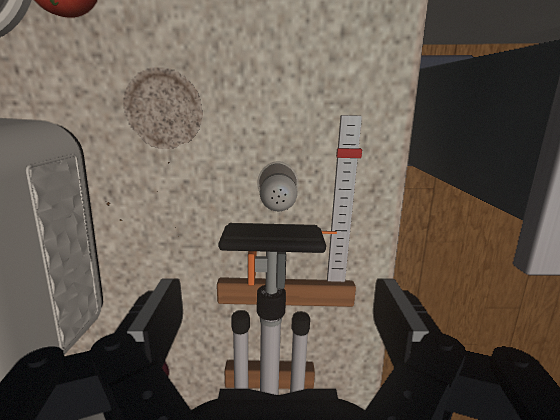

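```bash
cat > m.py <<'E'
from h import *
def marks(w,show=True):
    hsv=cv2.cvtColor(w['image'],cv2.COLOR_RGB2HSV)
    out={}
    for n,lo,hi,box in (('red',(0,150,100),(5,255,255),None),('red2',(172,150,100),(180,255,255),None),('orange',(8,180,120),(20,255,255),None)):
        m=cv2.inRange(hsv,lo,hi)
        k,l,st,ce=cv2.connectedComponentsWithStats(m)
        out[n]=[(st[i].tolist(),ce[i].round(1).tolist()) for i in range(1,k) if st[i][4]>8]
    return out
E
python3 - <<'E'
from m import *
w=cam('wrist')
o=marks(w)
for k in o:print(k,o[k])
print('cap',onz(w,278,195,90),'base top edge',onz(w,278,163,0))
for u,v in((278,195),):print(tri(w,(u,v),cam('top'),(267,230)))
g=cv2.cvtColor(w['image'],cv2.COLOR_RGB2GRAY)
for u in(235,310):print(u,g[215:260,u].tolist())
print(g[237,205:345].tolist())
E
python3 -c "
import cv2;a=cv2.imread('pics/w1.png')[150:320,200:380];cv2.imwrite('pics/w1c.png',cv2.resize(a,None,fx=3.5,fy=3.5,interpolation=cv2.INTER_CUBIC))"
```

```text
red [([44, 0, 7, 3, 10], [47.0, 0.6]), ([57, 0, 22, 6, 102], [67.1, 2.2]), ([337, 148, 25, 10, 203], [349.1, 152.4])]
red2 []
orange [([322, 231, 15, 2, 30], [329.0, 231.5]), ([248, 254, 6, 31, 126], [250.5, 268.8])]
cap [458.85014247  30.35597223  90.        ] base top edge [458.78116019  18.82385207   0.        ]
[458.72601004  26.26578848 104.35000233]
235 [151, 151, 148, 147, 149, 148, 162, 48, 27, 32, 34, 37, 32, 35, 32, 32, 34, 34, 35, 27, 35, 39, 40, 34, 32, 32, 35, 38, 38, 38, 38, 36, 34, 33, 21, 106, 140, 139, 140, 142, 146, 146, 145, 148, 148]
310 [137, 135, 130, 125, 125, 128, 133, 135, 153, 50, 30, 33, 33, 32, 37, 33, 34, 34, 35, 36, 31, 31, 37, 41, 39, 35, 30, 31, 34, 35, 40, 43, 36, 36, 33, 31, 15, 126, 126, 132, 129, 128, 133, 135, 142]
[121, 128, 135, 134, 134, 132, 134, 135, 137, 146, 154, 159, 153, 149, 152, 43, 24, 32, 35, 42, 44, 40, 43, 42, 41, 41, 43, 41, 42, 41, 40, 40, 39, 40, 40, 40, 40, 41, 38, 41, 34, 39, 38, 40, 42, 37, 39, 38, 40, 36, 40, 37, 40, 39, 40, 38, 38, 37, 38, 36, 38, 38, 40, 38, 36, 34, 36, 37, 35, 36, 35, 35, 37, 39, 38, 39, 38, 41, 38, 37, 36, 37, 38, 41, 36, 40, 37, 36, 38, 37, 38, 38, 36, 37, 38, 37, 37, 38, 34, 34, 36, 38, 36, 36, 36, 37, 38, 33, 35, 34, 33, 37, 37, 32, 35, 33, 33, 24, 84, 170, 165, 151, 144, 141, 132, 42, 125, 157, 152, 148, 150, 155, 76, 76, 78, 119, 120, 119, 115, 153]
```

View pics/w1c.png

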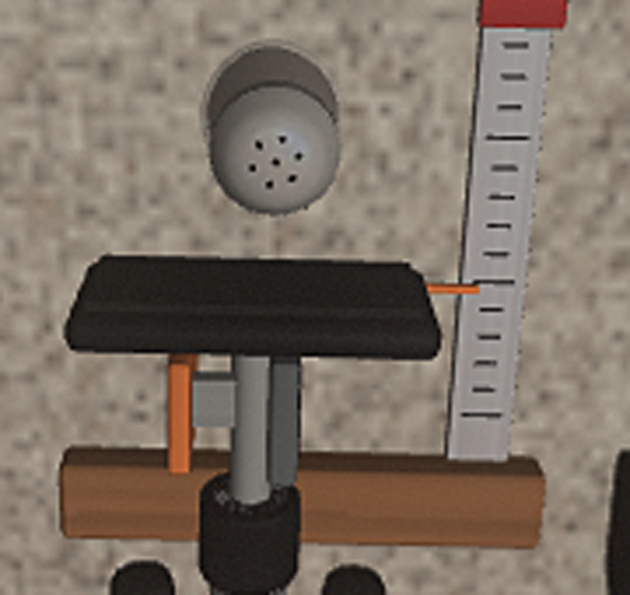

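The wrist view shows the shaker cap at (278.6,195.7), bar between rows 223 and 251, pointer tip at (336.5,232), red clip at (349,152), orange lever at x≈250 px and grey cheek at x≈282 px.

```bash
python3 - <<'E'
from h import *
w=cam('wrist');t=cam('top','top1.png')
f=lambda n,u,v,z:print(n,onz(w,u,v,z).round(1))
c=lambda x,y:(200+x/3.5-.4,150+y/3.5-.4)
f('cap',*c(275,160),90)
f('bar out-bot +x',*c(102,257),13);f('bar out-bot -x',*c(412,263),13)
f('bar in-top +x',*c(68,348),63);f('bar in-top -x',*c(438,357),63)
f('lever in',*c(181,357),60);f('lever end',*c(181,470),64);f('lever x',*c(181,440),64);f('cheek',*c(285,480),64)
f('tube near bar',*c(256,357),42);f('tube far',*c(250,495),42)
f('scale bot',*c(478,460),6);f('scale top',*c(515,28),6);f('clip',349.1,152.4,10)
for z in(6,10,20,35):f('ptr',*c(479,290),z)
im=cv2.cvtColor(t['image'],cv2.COLOR_RGB2HSV)
m=cv2.inRange(im,(0,150,100),(5,255,255));k,l,st,ce=cv2.connectedComponentsWithStats(m)
print([(s[4],x,onz(t,*x,10)) for s,x in zip(st[1:],ce[1:]) if s[4]>5])
cv2.imwrite('pics/t1c.png',cv2.resize(t['image'][190:280,200:300,::-1],None,fx=6,fy=6,interpolation=cv2.INTER_CUBIC))
E
```

```text
cap [458.8  31.3  90. ]
bar out-bot +x [515.3  86.3  13. ]
bar out-bot -x [413.6  88.3  13. ]
bar in-top +x [518.6  95.7  63. ]
bar in-top -x [411.2  98.4  63. ]
lever in [486.2  99.9  60. ]
lever end [486.8 135.3  64. ]
lever x [486.5 125.2  64. ]
cheek [455.5 138.7  64. ]
tube near bar [464.5 108.5  42. ]
tube far [466.6 157.6  42. ]
scale bot [386.4 165.7   6. ]
scale top [383.7  12.3   6. ]
clip [382.3   6.   10. ]
ptr [389.8 100.7   6. ]
ptr [390.6  99.1  10. ]
ptr [392.4  95.   20. ]
ptr [395.3  88.8  35. ]
[(np.int32(8), array([346.   , 159.625]), array([ 653.73001327, -176.82675224,   10.        ])), (np.int32(41), array([335.90243902, 167.68292683]), array([ 631.09623588, -150.06831945,   10.        ])), (np.int32(8), array([343.125, 165.5  ]), array([ 637.56125051, -169.33487065,   10.        ])), (np.int32(27), array([276.11111111, 259.92592593]), array([381.5820982 ,   2.98943944,  10.        ]))]
```

View pics/t1c.png

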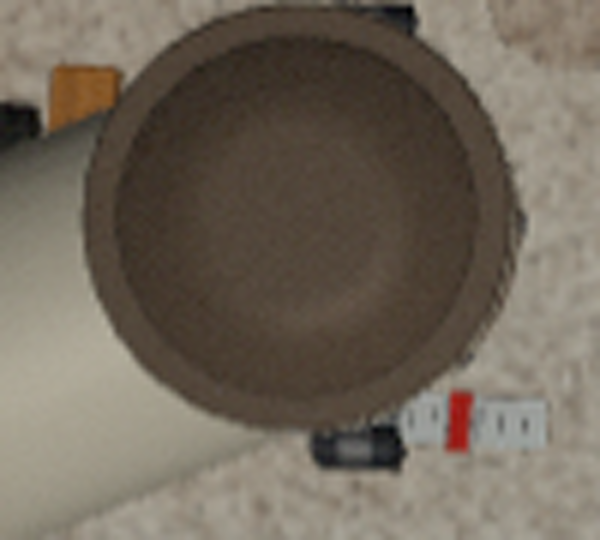

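The top view is now blocked by the arm, but the red clip at y≈3 there matches the wrist view to about 3 mm. Now grasping the shaker.

>>> play_rows(
  series=[
    [0,-3,-20,0,0,0],
    [0,0,-20,0,0,0],
    [0,0,-20,0,0,0],
    [0,0,-20,0,0,0],
    [0,0,-20,0,0,0],
    [0,0,-20,0,0,0],
    [0,0,-20,0,0,0],
    [0,0,-20,0,0,0],
    [0,0,-20,0,0,0],
    [0,0,-10,0,0,0],
    [0,0,-6,0,0,0],
    [0,0,0,0,0,0],
    [0,0,0,0,0,0],
  ],
)

```text
clock: 3.07
position: [459.6, 29.3, 60.6]
ee_rot: [-0.707, 0.707, -0.0, 0.0]
contact_force: [0.1, 0.4, 0.1]
gripper_width: 85.4
grasp_force: 0.0
```

>>> play_rows(
  series=[
    [0,0,0,0,0,0],
    [0,0,0,0,0,0],
    [0,0,0,0,0,0],
    [0,0,0,0,0,0],
    [0,0,0,0,0,0],
    [0,0,0,0,0,0],
    [0,0,0,0,0,0],
    [0,0,0,0,0,0],
    [0,0,0,0,0,0],
    [0,0,0,0,0,0],
  ],
  gripper=0,
)

```text
clock: 3.9
position: [459.3, 28.7, 61.4]
ee_rot: [-0.707, 0.708, -0.0, 0.0]
contact_force: [-2.1, 1.3, 7.9]
gripper_width: 36.7
grasp_force: 58.9
```

```bash
python3 - <<'E'
from h import *
w=cam('wrist','w2.png');print(read_state()['contact_force'])
E
```

```text
[-3.16743783  0.30194554  7.44350252]
```

View pics/w2.png

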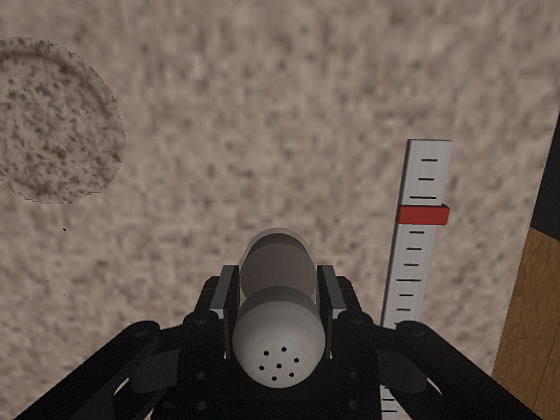

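The shaker is held centrally between the pads, narrowed at its waist. I'll lift it and carry it to the board.

>>> play_rows(
  series=[
    [0,0,10,0,0,0],
    [0,0,20,0,0,0],
    [0,0,20,0,0,0],
    [0,0,20,0,0,0],
    [-3,-24,10,0,0,0],
    [-3,-24,0,0,0,0],
    [-3,-24,0,0,0,0],
    [-3,-24,0,0,0,0],
    [-3,-24,0,0,0,0],
    [-3,-24,0,0,0,0],
    [-3,-24,0,0,0,0],
    [-3,-24,0,0,0,0],
    [-3,-24,0,0,0,0],
    [-3,-24,0,0,0,0],
    [-3,-24,0,0,0,0],
    [-3,-24,0,0,0,0],
    [-3,-24,0,0,0,0],
    [-3,-24,0,0,0,0],
    [-3,-12,0,0,0,0],
    [0,0,0,0,0,0],
  ],
)

```text
clock: 5.62
position: [413.5, -321.1, 140.1]
ee_rot: [-0.705, 0.709, 0.0, -0.0]
contact_force: [-0.6, -0.5, -0.0]
gripper_width: 36.7
grasp_force: 59.7
```

>>> play_rows(
  series=[
    [0,0,-15,0,0,0],
    [0,0,-15,0,0,0],
    [0,0,-12,0,0,0],
    [0,0,-6,0,0,0],
    [0,0,-3,0,0,0],
    [0,0,0,0,0,0],
    [0,0,0,0,0,0],
    [0,0,0,0,0,0],
  ],
)

```text
clock: 6.28
position: [414.8, -319.3, 90.1]
ee_rot: [-0.707, 0.708, -0.001, 0.0]
contact_force: [-0.1, 0.4, -0.2]
gripper_width: 36.4
grasp_force: 59.7
```

```bash
python3 - <<'E'
from h import *
w=cam('wrist','w3.png');s=cam('side');print(read_state()['contact_force'])
cv2.imwrite('pics/s3.png',np.hstack([s['image'][250:,150:450,::-1],cv2.resize(w['image'],None,fx=.8,fy=.8)[166:,:,::-1]]))
E
```

```text
[ 0.14029082 -0.18856621 -0.92220795]
```

View pics/s3.png

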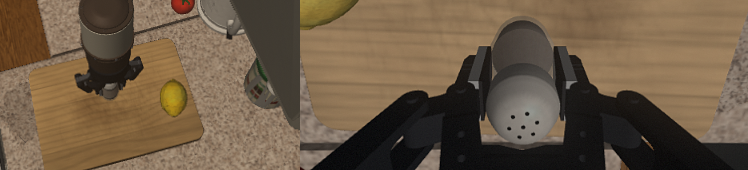

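The shaker is over the middle of the board, clear of the lemon. Lowering it gently.

>>> play_rows(
  series=[
    [0,0,-2,0,0,0],
    [0,0,-2,0,0,0],
    [0,0,-1,0,0,0],
    [0,0,0,0,0,0],
    [0,0,0,0,0,0],
  ],
)

```text
clock: 6.8
position: [414.2, -319.3, 84.2]
ee_rot: [-0.706, 0.708, 0.0, -0.0]
contact_force: [-0.1, 1.1, -0.7]
gripper_width: 36.2
grasp_force: 59.7
```

>>> play_rows(
  series=[
    [0,0,-1,0,0,0],
    [0,0,-1,0,0,0],
    [0,0,0,0,0,0],
    [0,0,0,0,0,0],
  ],
)

```text
clock: 7.13
position: [414.4, -319.6, 83.1]
ee_rot: [-0.707, 0.708, -0.0, -0.0]
contact_force: [-1.7, 0.4, 5.3]
gripper_width: 36.7
grasp_force: 60.6
```

Contact is at the expected height. I'll open the gripper and then retreat.

>>> play_rows(
  series=[
    [0,0,0,0,0,0],
    [0,0,0,0,0,0],
    [0,0,0,0,0,0],
    [0,0,0,0,0,0],
    [0,0,0,0,0,0],
    [0,0,0,0,0,0],
    [0,0,0,0,0,0],
    [0,0,0,0,0,0],
  ],
  gripper=1,
)

```text
clock: 7.8
position: [414.2, -319.3, 82.3]
ee_rot: [-0.706, 0.708, 0.0, -0.0]
contact_force: [-0.3, 0.0, -0.5]
gripper_width: 85.5
grasp_force: 0.0
```

>>> play_rows(
  series=[
    [0,0,8,0,0,0],
    [0,0,15,0,0,0],
    [0,0,25,0,0,0],
    [0,0,25,0,0,0],
    [0,0,25,0,0,0],
    [0,0,20,0,0,0],
    [0,0,0,0,0,0],
    [0,0,0,0,0,0],
  ],
)

```text
clock: 8.47
position: [414.8, -319.4, 202.1]
ee_rot: [-0.706, 0.708, -0.002, 0.001]
contact_force: [-0.5, -0.2, -1.3]
gripper_width: 85.8
grasp_force: 0.0
```

```bash
python3 - <<'E'
from h import *
w=cam('wrist','w4.png');s=cam('side')
cv2.imwrite('pics/s4.png',np.hstack([s['image'][250:,150:450,::-1],cv2.resize(w['image'],None,fx=.8,fy=.8)[166:,:,::-1]]))
E
```

```text
(no output)
```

View pics/s4.png

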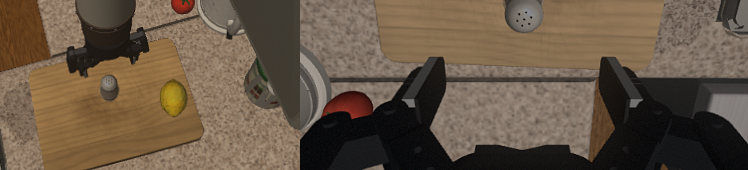

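Shaker stands upright mid-board (about (110,88) in the composite picture). Next, above the leg head.

>>> play_rows(
  series=[
    [3,27,0,0,0,-0.2],
    [3,27,0,0,0,0],
    [3,27,0,0,0,0],
    [3,27,0,0,0,0],
    [3,27,0,0,0,0],
    [3,27,0,0,0,0],
    [3,27,0,0,0,0],
    [3,27,0,0,0,0],
    [3,27,0,0,0,0],
    [3,27,0,0,0,0],
    [3,27,0,0,0,0],
    [3,27,0,0,0,0],
    [3,27,0,0,0,0],
    [3,27,0,0,0,0],
    [3,27,0,0,0,0],
    [5,29,0,0,0,0],
    [0,0,0,0,0,0],
    [0,0,0,0,0,0],
    [0,0,0,0,0,0],
  ],
  gripper=0.88,
)

```text
clock: 10.15
position: [463.5, 114.3, 199.2]
ee_rot: [-0.699, 0.715, 0.0, -0.001]
contact_force: [0.6, -1.0, 0.5]
gripper_width: 75.1
grasp_force: 0.0
```

```bash
python3 - <<'E'
from m import *
w=cam('wrist','w5.png');o=marks(w)
for k in o:print(k,o[k])
print(w['e'],w['R'].round(3).tolist(),read_state()['position'])
W=dict(w);W['e']=np.array([459.07,-51.06,373.9]);W['R']=Rotation.from_rotvec([0,0,0]).as_matrix()@w['R']
P=[p for p in o['orange']]
for s,c in P: print(onz(w,*c,35),onz(w,s[0]+s[2],c[1],25))
cv2.imwrite('pics/w5c.png',cv2.resize(w['image'][150:400,130:430,::-1],None,fx=2.4,fy=2.4,interpolation=cv2.INTER_CUBIC))
E
```

```text
red [([357, 57, 31, 12, 368], [371.8, 62.5])]
red2 []
orange [([244, 191, 3, 23, 38], [244.6, 201.2]), ([249, 196, 3, 18, 23], [250.7, 205.3]), ([245, 219, 8, 15, 44], [247.7, 228.7])]
[462.07224795  31.89755191 317.20021192] [[-1.0, 0.021, 0.005], [0.022, 0.946, 0.322], [0.002, 0.322, -0.947]] [463.55995176 113.93348106 199.47982732]
[492.30123138 116.74196042  35.        ] [491.19765736 119.79691269  25.        ]
[487.14165778 120.62274716  35.        ] [486.8469691  123.79321131  25.        ]
[490.89068449 142.63900418  35.        ] [486.9730523  146.67486938  25.        ]
```

View pics/w5c.png

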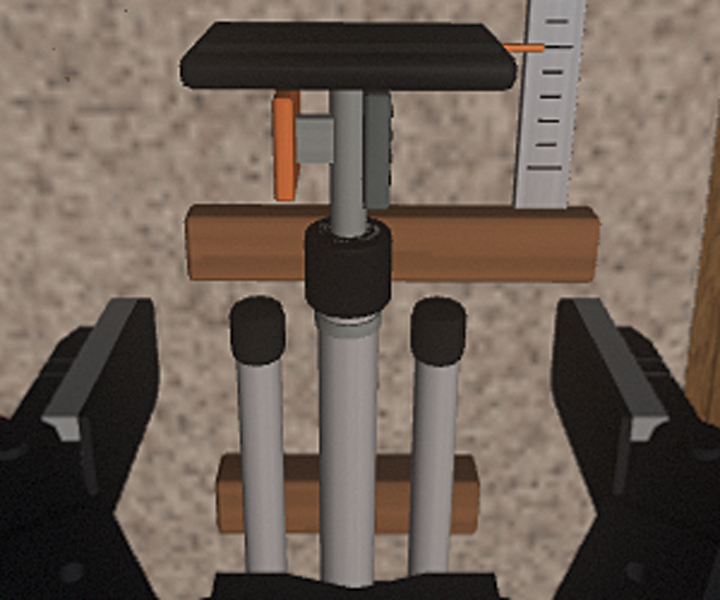

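The crop shows the open lever (273–300, 92–200), cheek (365–392, 92–208), bar inner top edge near row 88, and the pointer tip at (544,47).

```bash
python3 - <<'E'
from h import *
w=cam('wrist');print(read_state()['position'])
def f(n,x,y,z):print(n,onz(w,130+x/2.4-.3,150+y/2.4-.3,z).round(1))
f('bar +x',184,86,58);f('bar -x',512,88,58);f('bar in',350,89,60)
f('lever outer end',274,198,64);f('lever outer bar',274,95,64);f('lever bot?',298,180,23)
f('cheek in end',365,208,64);f('cheek out end',388,208,64)
f('tube',349,95,42);f('tube2',346,225,42)
f('bar bot out +x',216,23,13);f('bar bot out -x',484,24,13)
for z in (6,15,20,25,35):f('ptr',544,47,z)
W=dict(w)
# earlier view
W['e']=np.array([459.07,-51.06,373.9]);W['R']=Rotation.from_matrix(np.array([[-1,0,0],[0,.9467,.322],[0,.322,-.9467]])).as_matrix()
print('ptr tri',tri(w,(130+544/2.4-.3,150+47/2.4-.3),W,(336.4,232.3)))
print('clip tri',tri(w,(371.8,62.5),W,(349.1,152.4)))
E
```

```text
[463.69535476 113.74692598 199.72191846]
bar +x [519.6  95.9  58. ]
bar -x [411.3  99.1  58. ]
bar in [464.8  97.7  60. ]
lever outer end [491.4 134.   64. ]
lever outer bar [489.4  98.1  64. ]
lever bot? [486.4 143.2  23. ]
cheek in end [460.7 138.4  64. ]
cheek out end [452.9 138.5  64. ]
tube [465.4 104.5  42. ]
tube2 [467.8 154.3  42. ]
bar bot out +x [515.3  82.9  13. ]
bar bot out -x [414.1  85.6  13. ]
ptr [389.3  96.4   6. ]
ptr [391.4  94.6  15. ]
ptr [392.6  93.5  20. ]
ptr [393.7  92.5  25. ]
ptr [396.1  90.4  35. ]
ptr tri [391.85621561  94.12974597  17.08029716]
clip tri [381.01749974   5.10363064   5.0791497 ]
```

>>> play_rows(
  series=[
    [2,1,-15,0,0,0],
    [0,0,-20,0,0,0],
    [0,0,-20,0,0,0],
    [0,0,-20,0,0,0],
    [0,0,-20,0,0,0],
    [0,0,-15,0,0,0],
    [0,0,-12,0,0,0],
    [0,0,-10,0,0,0],
    [0,0,-10,0,0,0],
    [0,0,-8,0,0,0],
    [0,0,0,0,0,0],
    [0,0,0,0,0,0],
  ],
)

```text
clock: 11.25
position: [466.1, 115.1, 50.2]
ee_rot: [-0.699, 0.715, 0.0, -0.0]
contact_force: [-0.0, 0.5, 0.6]
gripper_width: 75.3
grasp_force: 0.0
```

>>> play_rows(
  series=[
    [0,-3,0,0,0,0],
    [0,-4,0,0,0,0],
    [0,-4,0,0,0,0],
    [0,-4,0,0,0,0],
    [0,0,0,0,0,0],
    [0,0,0,0,0,0],
    [0,0,0,0,0,0],
  ],
)

```text
clock: 11.83
position: [466.5, 100.7, 50.5]
ee_rot: [-0.699, 0.715, -0.0, 0.0]
contact_force: [0.5, 1.1, 0.8]
gripper_width: 75.2
grasp_force: 0.5
```

```bash
python3 - <<'E'
from m import *
w=cam('wrist','w6.png');o=marks(w)
for k in o:print(k,o[k])
print(w['e'],read_state()['position'],read_state()['contact_force'])
E
```

```text
red [([439, 49, 65, 24, 1451], [470.7, 60.4])]
red2 []
orange [([413, 244, 18, 1, 18], [421.5, 244.0]), ([215, 302, 28, 86, 1359], [225.9, 346.4]), ([235, 337, 3, 11, 14], [236.1, 341.6]), ([237, 355, 3, 7, 11], [238.2, 357.9])]
[464.67906887  18.13601507 168.34646275] [466.46743256 100.81632473  50.46499423] [0.19769945 0.96189489 1.07821488]
```

```bash
cat >> m.py <<'E'
def gap():
    w=cam('wrist');o=marks(w);s=read_state()
    r=max(o['red'],key=lambda a:a[0][4]);hsv=cv2.cvtColor(w['image'],cv2.COLOR_RGB2HSV)
    m=cv2.inRange(hsv,(8,140,100),(22,255,255));m[:, :300]=0
    k,l,st,ce=cv2.connectedComponentsWithStats(m);i=1+np.argmax(st[1:,4]);p=st[i].tolist(),ce[i].round(1).tolist()
    print(s['position'].round(2),s['contact_force'].round(1),s['gripper_width'],s['clock'],'red',r,'ptr',p)
    for zc in(8,10,12):print('clip',zc,onz(w,*r[1],zc).round(1))
    for zp in(10,13,17,21):print('ptr',zp,onz(w,p[0][0]+p[0][2]-1,p[1][1],zp).round(1))
    return w,r,p
E
python3 - <<'E'
from m import *
w,r,p=gap()
V=dict(w);V['e']=np.array([462.07,31.9,317.2]);V['R']=np.array([[-1.,.021,.005],[.022,.946,.322],[.002,.322,-.947]])
E
```

```text
[466.42 100.85  50.4 ] [-0.5  0.2  0.1] 75.49054309372787 11.9333 red ([439, 49, 65, 24, 1455], [470.8, 60.4]) ptr ([317, 367, 59, 38, 1356], [345.7, 381.4])
clip 8 [380.9   5.2   8. ]
clip 10 [381.9   5.3  10. ]
clip 12 [383.    5.5  12. ]
ptr 10 [410.3 180.1  10. ]
ptr 13 [411.3 177.   13. ]
ptr 17 [412.7 172.9  17. ]
ptr 21 [414.  168.8  21. ]
```

>>> play_rows(
  series=[
    [0,-5,0,0,0,0],
    [0,-5,0,0,0,0],
    [0,-5,0,0,0,0],
    [0,-5,0,0,0,0],
    [0,-5,0,0,0,0],
    [0,-5,0,0,0,0],
    [0,-5,0,0,0,0],
    [0,-5,0,0,0,0],
    [-1,-5,0,0,0,0],
    [0,-5,0,0,0,0],
    [0,-5,0,0,0,0],
    [0,-5,0,0,0,0],
    [0,-5,0,0,0,0],
    [0,-3,0,0,0,0],
    [0,0,0,0,0,0],
    [0,0,0,0,0,0],
    [0,0,0,0,0,0],
  ],
)

```text
clock: 13.35
position: [464.9, 32.5, 50.2]
ee_rot: [-0.699, 0.715, 0.0, -0.0]
contact_force: [-2.0, 3.5, 1.0]
gripper_width: 75.1
grasp_force: 1.9
```

```bash
sed -i 's/m\[:, :300\]=0/m[:,:380]=0;m[300:]=0/' m.py
python3 - <<'E'
from m import *
w,r,p=gap()
cv2.imwrite('pics/w7.png',w['image'][:,:,::-1])
for u in (425,431):
  for z in(10,13,17,21):
    W=dict(w);W['e']=np.array([464.68,18.14,168.35]);print('before',u,z,onz(W,u,244,z).round(1))
E
```

```text
[464.98  32.65  50.21] [-1.8  3.7  1. ] 75.2269876788666 13.4 red ([418, 203, 55, 19, 992], [444.6, 212.0]) ptr ([547, 228, 13, 70, 298], [554.7, 262.2])
clip 8 [380.9   6.2   8. ]
clip 10 [381.9   5.5  10. ]
clip 12 [383.    4.8  12. ]
ptr 10 [319.4  34.4  10. ]
ptr 13 [322.1  32.8  13. ]
ptr 17 [325.8  30.6  17. ]
ptr 21 [329.4  28.5  21. ]
before 425 10 [390.7  90.9  10. ]
before 425 13 [392.1  89.5  13. ]
before 425 17 [394.   87.7  17. ]
before 425 21 [395.9  85.8  21. ]
before 431 10 [387.7  90.9  10. ]
before 431 13 [389.1  89.6  13. ]
before 431 17 [391.1  87.7  17. ]
before 431 21 [393.   85.9  21. ]
```

View pics/w7.png

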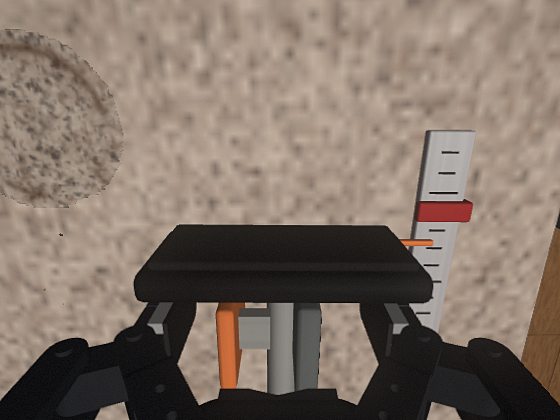

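The view shows the leg drawn out, with the lever (217–240, 303–385) still open. The pointer tip is at (433,242.5), one to two ticks short of the red clip at (444,212). Estimated remaining travel is 13–15 mm.

>>> play_rows(
  series=[
    [0,-4,0,0,0,0],
    [0,-4,0,0,0,0],
    [0,-3,0,0,0,0],
    [0,-2,0,0,0,0],
    [0,0,0,0,0,0],
    [0,0,0,0,0,0],
    [0,0,0,0,0,0],
    [0,0,0,0,0,0],
  ],
)

```text
clock: 14.07
position: [464.6, 19.7, 50.2]
ee_rot: [-0.699, 0.715, 0.0, -0.001]
contact_force: [-2.6, 4.5, 1.5]
gripper_width: 75.2
grasp_force: 2.1
```

```bash
cat > g2.py <<'E'
from m import *
w=cam('wrist');t=cam('top');sd=cam('side');s=read_state()
print(s['position'].round(2),s['contact_force'].round(1),s['gripper_width'],s['clock'])
def blob(c,lo,hi,x0,x1,y0,y1):
    h=cv2.cvtColor(c['image'],cv2.COLOR_RGB2HSV);m=cv2.inRange(h,lo,hi);z=np.zeros_like(m);z[y0:y1,x0:x1]=m[y0:y1,x0:x1]
    sat=h[:,:,1]*(z>0);y,x=np.nonzero(z)
    return (len(x),x.min(),x.max(),y.min(),y.max(),x.mean().round(2),y.mean().round(2)) if len(x) else None
O=((8,140,80),(22,255,255));R=((0,140,80),(6,255,255))
print('wrist',blob(w,*O,380,500,180,300),r:=blob(w,*R,380,520,150,300))
for n,c in(('top',t),('side',sd)):
    q=proj(c,(382,5.4,10)).round().astype(int);print(n,'exp',q,'red',blob(c,*R,q[0]-12,q[0]+12,q[1]-12,q[1]+12),'or',blob(c,*O,q[0]-20,q[0]+20,q[1]-20,q[1]+20))
print('clip',onz(w,r[5],r[6],10).round(2))
p=blob(w,*O,380,500,180,300)
for z in(10,13,17,21):
    P=onz(w,p[2],p[6],z);print('ptr',z,P.round(1),proj(t,P).round(1),proj(sd,P).round(1))
for n,c in(('top',t),('side',sd)):
    q=proj(c,(388,5.4,10)).round().astype(int);h=cv2.cvtColor(c['image'],cv2.COLOR_RGB2HSV)[q[1]-6:q[1]+7,q[0]-8:q[0]+9]
    print(n,q);print('\n'.join(' '.join(f'{a[0]:3d}/{a[1]:3d}' for a in row) for row in h))
E
python3 g2.py
```

```text
[464.65  19.74  50.17] [-2.5  4.2  1.2] 75.094924636462 14.2167
wrist (207, np.int64(400), np.int64(433), np.int64(239), np.int64(245), np.float64(417.14), np.float64(242.11)) (811, np.int64(415), np.int64(467), np.int64(226), np.int64(245), np.float64(442.53), np.float64(234.78))
top exp [275 260] red (28, np.int64(275), np.int64(278), np.int64(255), np.int64(264), np.float64(276.07), np.float64(259.75)) or (7, np.int64(276), np.int64(276), np.int64(251), np.int64(257), np.float64(276.0), np.float64(254.0))
side exp [210 231] red (35, np.int64(206), np.int64(216), np.int64(229), np.int64(233), np.float64(210.97), np.float64(230.74)) or (11, np.int64(214), np.int64(220), np.int64(227), np.int64(228), np.float64(217.18), np.float64(227.55))
clip [380.93   4.89  10.  ]
ptr 10 [385.2   8.8  10. ] [273.9 258.5] [211.4 229.4]
ptr 13 [386.7   7.5  13. ] [274.4 258. ] [212.  229.1]
ptr 17 [388.7   5.7  17. ] [275.1 257.3] [212.7 228.6]
ptr 21 [390.6   3.9  21. ] [275.8 256.7] [213.5 228.1]
top [275 257]
 30/  5  10/  7  70/  8  30/  5 158/ 14   0/  3  50/ 11  30/ 11  18/ 37  12/145  15/137 
[... 2762 characters left out ...]
/ 74  14/ 73  15/ 69
 17/ 66   4/164   1/232   2/228   1/227   1/229   1/227   2/224   2/220   2/228   3/126   4/146  16/ 76  16/ 69  15/ 71  15/ 71  15/ 70
 17/ 68   6/138   2/209   2/226   2/228   2/182   3/115   4/ 86  13/ 27  16/ 24  13/ 26  14/ 48  15/ 74  15/ 74  15/ 72  15/ 70  16/ 71
 17/ 71   7/120   4/194   6/ 64  15/ 30  13/ 25  11/ 31  14/ 37  13/ 30  15/ 31  12/ 26  15/ 23  15/ 70  14/ 79  15/ 76  15/ 71  15/ 69
 15/ 79  15/ 73  11/ 98  10/ 16  13/ 24  11/ 30  12/ 33  11/ 30  12/ 32  11/ 31  11/ 30  11/ 23  13/ 67  14/ 85  14/ 83  15/ 78  15/ 71
 14/ 77  15/ 73  15/ 74  15/ 52  13/ 34  11/ 29  12/ 32  12/ 30  12/ 30  12/ 30  12/ 30  11/ 29  14/ 57  15/ 84  15/ 79  15/ 75  15/ 72
```

The top view looks almost straight down on the clip. In it the pointer column is within about 0.1 px (0.3 mm) of the clip's centre, so the leg is on the mark with the lever open. Now squeezing the lever shut.

>>> play_rows(
  series=[
    [0,0,0,0,0,0],
    [0,0,0,0,0,0],
    [0,0,0,0,0,0],
    [0,0,0,0,0,0],
    [0,0,0,0,0,0],
    [0,0,0,0,0,0],
    [0,0,0,0,0,0],
    [0,0,0,0,0,0],
    [0,0,0,0,0,0],
    [0,0,0,0,0,0],
    [0,0,0,0,0,0],
    [0,0,0,0,0,0],
  ],
  gripper=0,
)

```text
clock: 15.22
position: [462.6, 19.0, 50.8]
ee_rot: [-0.699, 0.716, 0.001, -0.002]
contact_force: [-10.4, 5.5, 12.7]
gripper_width: 27.3
grasp_force: 59.2
```

```bash
python3 g2.py | head -32 | cut -c1-140; python3 -c "
from h import *
w=cam('wrist','w8.png')"
```

```text
[462.62  18.95  50.81] [-10.5   5.3  13.6] 27.19636741611749 15.3667
wrist (191, np.int64(395), np.int64(427), np.int64(239), np.int64(245), np.float64(411.46), np.float64(241.53)) (805, np.int64(409), np.int6
top exp [275 260] red (25, np.int64(275), np.int64(278), np.int64(255), np.int64(264), np.float64(275.96), np.float64(260.2)) or (11, np.int
side exp [210 231] red (33, np.int64(206), np.int64(216), np.int64(229), np.int64(233), np.float64(210.7), np.float64(230.85)) or (10, np.in
clip [380.93   5.1   10.  ]
ptr 10 [385.7   8.2  10. ] [274.2 258.3] [211.6 229.6]
ptr 13 [387.1   6.8  13. ] [274.7 257.8] [212.2 229.2]
ptr 17 [389.   5.  17.] [275.4 257.2] [213.  228.8]
ptr 21 [390.9   3.2  21. ] [276.1 256.6] [213.7 228.3]
top [275 257]
 90/  7  20/ 10  30/  3  75/  6  20/ 10 168/ 53 120/102  51/119  17/ 33  17/ 62  15/184  23/ 32  24/ 29  20/ 28  25/ 26  22/ 30  21/ 35
 40/ 16   0/  3 160/  8  15/  5  15/  7  72/ 39   0/  0  60/ 13  21/ 30  13/ 71  17/178  20/ 32  22/ 29  22/ 29  23/ 32  21/ 33  19/ 30
 90/  3  45/  5  15/  5   0/  2 105/ 13  80/ 18 100/ 18 120/ 14  20/ 34  15/1
[... 1821 characters left out ...]
/ 61  17/ 62  17/ 65
 15/ 77  15/ 39  13/ 28  10/ 32  12/ 30  12/ 30  12/ 30  14/ 29  12/ 25  17/ 15  16/ 44  15/ 73  13/139  12/155  11/203  11/207  10/201
 15/ 75  15/ 56  14/ 31  13/ 28  14/ 28  12/ 23  20/ 18  23/ 16  21/ 13  13/114  12/209  12/225  11/230  11/202  11/157  11/155  13/ 91
 16/ 75  16/ 61  16/ 21  24/ 18  18/ 22   4/ 94   3/128   2/182   1/179   5/200   7/225   7/206  13/ 84  14/ 75  15/ 69  15/ 71  15/ 74
 17/ 68   6/129   2/161   1/183   1/192   1/209   1/208   1/223   1/228   1/223   1/224   1/228  13/ 83  15/ 71  15/ 74  15/ 75  15/ 70
 17/ 64   3/167   1/228   1/226   1/226   1/224   1/222   2/224   1/225   1/225   1/229   1/234  15/ 78  16/ 72  14/ 75  14/ 73  15/ 69
```

>>> play_rows(
  series=[
    [-1,0.4,0.3,0,0,0],
    [-1,0.3,0.3,0,0,0],
    [0,0,0,0,0,0],
    [0,0,0,0,0,0],
    [0,0,0,0,0,0],
    [0,0,0,0,0,0],
  ],
)

```text
clock: 15.92
position: [462.6, 20.4, 50.9]
ee_rot: [-0.699, 0.716, 0.0, -0.0]
contact_force: [-3.6, 4.9, 4.2]
gripper_width: 27.1
grasp_force: 62.1
```

```bash
python3 g2.py | head -17 | cut -c1-140; python3 - <<'E'
from m import *
w=cam('wrist');print(marks(w)['orange'])
E
```

```text
[462.58  20.37  50.93] [-4.2  4.2  4.2] 26.590708357313947 16.0667
wrist (192, np.int64(395), np.int64(427), np.int64(239), np.int64(245), np.float64(411.38), np.float64(241.52)) (845, np.int64(410), np.int6
top exp [275 260] red (27, np.int64(275), np.int64(278), np.int64(255), np.int64(264), np.float64(276.11), np.float64(259.93)) or (7, np.int
side exp [210 231] red (35, np.int64(206), np.int64(216), np.int64(229), np.int64(233), np.float64(210.97), np.float64(230.74)) or (11, np.i
clip [381.27   5.24  10.  ]
ptr 10 [385.9   9.5  10. ] [273.7 258.2] [211.6 229.1]
ptr 13 [387.3   8.2  13. ] [274.2 257.8] [212.1 228.8]
ptr 17 [389.2   6.4  17. ] [274.9 257.1] [212.9 228.3]
ptr 21 [391.1   4.6  21. ] [275.6 256.5] [213.6 227.9]
top [275 257]
 34/ 21  15/ 22  17/ 20  17/ 19  75/ 47  60/ 61 140/109  20/ 25  18/ 34  19/209  10/ 58  23/ 30  21/ 26  21/ 30  19/ 26  19/ 27  22/ 30
 45/ 19  45/  5  45/  5  30/  9  40/ 19 115/ 55 130/ 92  18/ 32  20/ 35  20/229  15/ 66  21/ 31  21/ 26  21/ 31  21/ 31  20/ 31  20/ 32
 30/  3 150/  2  75/  5   0/  5 150/  6 173/ 31 110/ 22  19/ 35  19/ 33  18/212  19/ 42  23/ 29  20/ 33  21/ 34  18/ 38  20/ 37  21/ 33
 45/  5   0/  0  72/ 13  30/  8 130/ 13  90/  6 102/ 26   0/ 23  12/ 52  19/205  17/ 52  16/ 37  19/ 37  19/ 41  19/ 37  18/ 38  19/ 36
 40/ 10  15/ 12  45/  6   0/  9  90/ 15   0/ 11  75/ 11  26/ 21   3/125  19/209   5/140   6/ 92  17/ 37  16/ 33  20/ 35  17/ 35  17/ 35
 48/ 11  30/  7  53/  9  30/  9  45/  9  70/  9  60/  6  30/  7   2/198  19/214   4/219   1/165  30/ 11  13/ 13  17/ 13  23/  8  13/ 18
 30/  5  45/  3  45/  7  48/  8  30/  5  50/  6  45/  7  10/  6   0/205  15/213   1/217   2/123  40/  5  30/  5  38/  7  30/  5  38/  6
[([399, 243, 29, 2, 32], [413.8, 243.9]), ([242, 302, 20, 87, 1313], [251.3, 346.3])]
```

>>> play_rows(
  series=[
    [0,-0.6,0,0,0,0],
    [0,0,0,0,0,0],
    [0,0,0,0,0,0],
    [0,0,0,0,0,0],
    [0,0,0,0,0,0],
    [0,0,0,0,0,0],
    [0,0,0,0,0,0],
    [0,0,0,0,0,0],
  ],
)

```text
clock: 16.78
position: [462.6, 19.8, 50.9]
ee_rot: [-0.699, 0.716, 0.0, -0.0]
contact_force: [-4.7, 5.5, 4.4]
gripper_width: 27.3
grasp_force: 62.1
```

```bash
python3 g2.py | head -17 | cut -c1-110; python3 -c "
from h import *
job_done()"
```

```text
[462.57  19.75  50.94] [-5.4  4.9  3.2] 26.93182910740654 16.9333
wrist (193, np.int64(395), np.int64(428), np.int64(239), np.int64(245), np.float64(411.56), np.float64(241.51)
top exp [275 260] red (27, np.int64(275), np.int64(278), np.int64(255), np.int64(264), np.float64(276.04), np.
side exp [210 231] red (35, np.int64(206), np.int64(216), np.int64(229), np.int64(233), np.float64(210.97), np
clip [380.94   5.16  10.  ]
ptr 10 [385.4   8.9  10. ] [273.9 258.4] [211.4 229.4]
ptr 13 [386.8   7.5  13. ] [274.4 258. ] [212. 229.]
ptr 17 [388.7   5.7  17. ] [275.1 257.3] [212.8 228.6]
ptr 21 [390.6   3.9  21. ] [275.8 256.7] [213.5 228.1]
top [275 257]
 15/ 20  24/ 15  20/ 17  21/ 23  15/ 14 150/ 85  90/ 36  15/ 36  22/ 37  13/146  15/148  23/ 33  22/ 28  20/ 3
 50/ 11  42/ 13  30/  6   0/  3  75/ 21  35/ 61  75/ 23   6/ 22  20/ 35  16/184  17/123  21/ 30  20/ 27  21/ 3
 75/  6  23/ 10  40/  8   0/  0  90/  9  96/ 35  84/ 34  18/ 24  17/ 34  15/179  16/ 97  21/ 32  22/ 36  21/ 3
 20/  9  30/  3  30/  3  60/  3  96/ 18 105/ 20 130/ 32 120/ 12   8/ 59  16/179  13/ 97  20/ 43  20/ 34  20/ 3
120/  4  30/ 10  60/  3  10/  9  30/  4 150/  6 100/ 16  90/ 17   4/141  18/197   7/199   5/ 91  20/ 32  17/ 3
 45/  9   0/  2  30/  4  45/  4  70/  6   0/  0   0/  3  15/  5   1/207  22/255   5/231   2/171  20/ 16  25/ 1
 40/  5  45/ 10  36/  8  34/ 11  36/  8  36/ 10  45/  7  24/ 10   2/205  19/246   4/231   2/129  23/  7  45/  
the job is handed in; nothing more can be done
```

The job is handed in at about 17 s: the shaker stands upright mid-board, the pointer measures within about 1 mm of the red mark's centre, the lever is shut (about 27 mm across the head), and the gripper still holds the leg's head.

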